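# Start the radish simmering

### The job

Start the radish simmering: with a fingertip, gently press in the cooker's round mains key, then the cooker's long low-heat key, and then the long start key of the kitchen timer, each fully in so that it stays in. Press no other key, pick nothing up, leave the timer, the pan and everything else where they are, and finish with the hand clear.

Things in the scene. Friction and masses are not known exactly. Their poses are not given: they have to be found in the camera images.
- cooker: Tabletop cooker, fixed: grey box 240 mm (its x) by 260 mm (y), flat top 55 mm high. Origin under its centre, z up. Grey strip along its edge nearer the robot bears four white keys in a row along y at x = -92 mm, standing 12 mm above the top (4 mm when in): round at y = +95 mm (robot's left), square +38, long -26, square -92 mm. The rest of the top is dark.
- key_mains_top (a point): Centre of the top face of the cooker's round mains key, 26 mm across; its top is 67 mm above the table when out. It moves down with the key.
- key_mains (a joint): Latching push key, white plastic: slides straight down, 0 = out, 8 mm = fully in (m); stays where it is pushed (friction about 2.5 N, no spring).
- key_low_top (a point): Centre of the top face of the cooker's long low-heat key, 22 mm (cooker's x) by 44 mm (cooker's y); top 67 mm above the table when out. Moves down with the key.
- key_low (a joint): Latching push key, white plastic: slides straight down, 0 = out, 8 mm = fully in (m); stays where it is pushed (friction about 2.5 N, no spring).
- key_warm (a joint): Square keep-warm key of the cooker, 24 mm, between the round and the long key: not to be pressed. 0 = out, 8 mm = in; stays where pushed.
- key_high (a joint): Square high-heat key of the cooker, 24 mm, at the -y end of the row: not to be pressed. 0 = out, 8 mm = in; stays where pushed.
- timer: Kitchen timer lying loose left or right of the cooker: grey box 90 mm (its x) by 150 mm (y) by 28 mm high, 0.3 to 0.6 kg. Origin under its centre, z up. Dark-framed display on its +x half; on its -x half, at x = -26 mm, white keys 12 mm proud of its top: long start key at y = -44 mm, two small round keys (16 mm) at +24 and +55 mm.
- key_start_top (a point): Centre of the top face of the timer's long start key, 22 mm (timer's x) by 44 mm (timer's y); top 40 mm above the table when out. Moves down with the key.
- key_start (a joint): Latching push key, white plastic: slides straight down, 0 = out, 8 mm = fully in (m); stays where it is pushed (friction about 2.5 N, no spring).
- key_min (a joint): Small round key of the timer next to the start key: not to be pressed. 0 = out, 8 mm = in, springs back.
- key_sec (a joint): Small round key at the timer's +y end: not to be pressed. 0 = out, 8 mm = in, springs back.
- pan: Shallow aluminium pan, 144 mm across, 50 mm high, two side loops, loose on the cooker's plate (rim about 105 mm above the table), about 55 mm behind the row of keys. Origin at the centre of its underside. To be left alone.
- tub: Clear plastic tub, 100 by 140 mm, 50 mm high, on the side of the cooker opposite the timer. Origin under its centre. Bystander.
- jar: Small spice jar, 40 mm across, 75 mm high, upright on the robot's side of the cooker, left. Origin under its centre. Bystander.
- peeler: Y-shaped vegetable peeler lying flat, about 135 mm long, 15 mm high, on the robot's side of the cooker, right. Origin at the table under its neck. Bystander.
- mug: White mug, 76 mm across, 85 mm high, beyond on the left. Origin under its centre. Bystander.
- bowl: Blue bowl, 120 mm across, 50 mm high, beyond on the right. Origin under its centre. Bystander.
Not all that is in view belongs to the job. Leave any orange look-alike of the timer alone.

How it is judged:
By the outcome, as a careful person would: the job done as asked, in the order asked, and still so for the second after the job is handed in, with the robot touching nothing.
It also fails if it takes over 42 s, if anything falls off the work surface, if the arm or the gripper's body presses on something with over 40 N, if the wrist force passes 120 N, or if a joint passes its speed limit or range.

### The arm

A 6-joint arm with a two-finger parallel gripper is mounted at the origin on the work surface. World frame = base frame: x ahead of the robot, y to its left, z up, the work surface at z = 0. Lengths are in mm, angles in rad, forces in N, time in s.
With the tool pointing down it reaches from about 350 to 925 mm from the base axis. Payload 6.4 kg.
Tool frame: the origin (TCP) lies between the finger pads; the fingertips stand 14 mm ahead of it and the grasp point (between the pads) lies 5 mm behind it; z points along the fingers, y is the line along which they close (so a half turn about z gives the same grasp; the last joint's range is limited). The gripper opens to 94 mm and grips with 3 to 60 N. Pads are 16 mm wide; open, the fingers measure 119 mm over their backs; the gripper's body (75 mm by 177 mm) begins 78 mm behind the grasp point.
Start: joints at [0.935, 0.245, 1.558, -0, 1.339, -0.174], TCP at [289.613, 581.926, 219.455] pointing down, gripper open.
Joint ranges: [-3.13, 3.13], [-1.02, 2.26], [0.13, 2.54], [-0.95, 4.09], [0.21, 2.88], [-2.74, 2.74]. Speed limits (rad/s): [2.57, 2.57, 3.14, 3.14, 3.14, 3.14].

### API

Orientations are given as [roll, pitch, yaw] about the fixed x, y, z axes, in that order (R = Rz(yaw) Ry(pitch) Rx(roll)).
In Python, from bench import manip gives the robot as it stands. Calls block until the motion is done:
- manip.move_pose(position, orientation): joint-space move of the TCP to a pose.
- manip.movel(position, attitude=None, max_speed=150, f_stop=None): straight line of the TCP; attitude=None keeps the orientation; max_speed is the mean speed in mm/s. With f_stop (N) it stops when the force on the tool has changed by that much, and returns True; else False.
- manip.move_j(angles): joint-space move.
- manip.gripper_to(opening): opening from 0.0 (shut) to 1.0 (fully open); the grip force is fixed at half the most; returns when the fingers have stopped.
- manip.wait(seconds).
- manip.ik(position, orientation): joint angles nearest the present ones, or None.
- manip.get_state(): the state.
- manip.get_image(name): name is "side" or "top"; returns a dict with "pixels" (480x640x3 uint8, red, green, blue), "fov_y" (degrees; the focal length in pixels is half the picture's height over the tangent of half this angle, whatever the lens; pixels are square), "cx", "cy" (the principal point, pixels), "dist" ([k1, k2, p1, p2, k3] as OpenCV has them; the pictures are not rectified), "rvec" (rotation vector, rad) and "tvec" (3), from world to camera coordinates, as OpenCV has them. Camera axes: x right, y down, z forward; pixel columns grow to the right and rows downward; lengths in mm; the calibration is good to about 2 mm. A picture is of the moment at which its call begins. There is no depth.
A pose or a line that the arm cannot do raises manip.IKError and nothing moves.
- manip.job_done(): hands the job in; it is judged then, once.
The state is a dict: "t": time; "q": joint angles; "joint_velocities": joint speeds; "joint_efforts": joint torques, N m; "tool_pos": TCP position; "eef_rot": TCP orientation; "wrist_force": force on the tool from outside, world axes, zero at the start; "moment": the same for the moment, N m; "width": opening from 0.0 (shut) to 1.0 (fully open); "grip_force": force on a finger pad.
Only numpy, scipy, OpenCV 4.12 (cv2) and the standard library are available. Lean on these libraries where they do the work, as an engineer would, in place of code of your own. Each camera call takes 0.05 s, during which the arm holds its last target. There are 200 camera calls.

## Working session

There is one attempt and no reset: what is moved stays moved. The work goes in short steps, each a Python script; the robot and the scene stay as the last script left them, time stands still between calls to the robot, and variables do not carry over. Pictures are saved under pics/ and viewed, at most 10 in all, crops included, and the job is handed in when it is done.

```bash
mkdir -p pics
cat > h.py <<'E'
import numpy as np, cv2
from bench import manip
def K(im):
    f=240/np.tan(np.radians(im["fov_y"])/2); return np.array([[f,0,im["cx"]],[0,f,im["cy"]],[0,0,1.]])
def ray(im,uv,z):
    n=cv2.undistortPoints(np.array(uv,float).reshape(-1,1,2),K(im),np.array(im["dist"],float)).reshape(-1,2)
    R=cv2.Rodrigues(np.array(im["rvec"],float))[0]; t=np.array(im["tvec"],float).ravel()
    c=-R.T@t; d=np.c_[n,np.ones(len(n))]@R
    return c+d*((z-c[2])/d[:,2])[:,None]
def proj(im,P):
    return cv2.projectPoints(np.array(P,float).reshape(-1,1,3),np.array(im["rvec"],float),np.array(im["tvec"],float),K(im),np.array(im["dist"],float))[0].reshape(-1,2)
def save(im,n): cv2.imwrite("pics/"+n+".png",np.ascontiguousarray(im["pixels"][...,::-1]))
E
python3 - <<'E'
from h import *
import pickle
for n in("top","side"):
    im=manip.get_image(n); save(im,n+"0"); pickle.dump(im,open(n+"0.pkl","wb"))
    R=cv2.Rodrigues(np.array(im["rvec"],float))[0]; print(n,im["fov_y"],-R.T@np.ravel(im["tvec"]),im["dist"])
print(manip.get_state())
E
```

```text
top 54.626808219756256 [ 336.05226161   -4.99966009 1036.04154926] [-0.10040131  0.          0.          0.          0.        ]
side 47.48905210180566 [401.81939642 874.25493769 962.82407918] [0.01308289 0.         0.         0.         0.        ]
{'t': 0.1, 'q': array([ 9.34934723e-01,  2.45743639e-01,  1.55884459e+00,  1.26866803e-05,
        1.33871340e+00, -1.74092539e-01]), 'joint_velocities': array([-0.00096583, -0.00126887, -0.00258818,  0.00015503, -0.00298611,
       -0.00022043]), 'joint_efforts': array([ 8.73442059e-05, -4.16917527e+01, -3.15523374e+01,  6.86188764e-02,
        3.09989497e-02, -5.37953997e-05]), 'tool_pos': array([289.28093986, 581.5190159 , 218.48146622]), 'eef_rot': array([-3.13991165e+00, -3.08173333e-04,  2.67982040e+00]), 'wrist_force': array([-2.08673887,  1.14922915, -0.77316091]), 'moment': array([-0.01049245,  0.01787484, -0.03187073]), 'grip_force': 0.0, 'width': 0.9997636037228603}
```

View pics/top0.png

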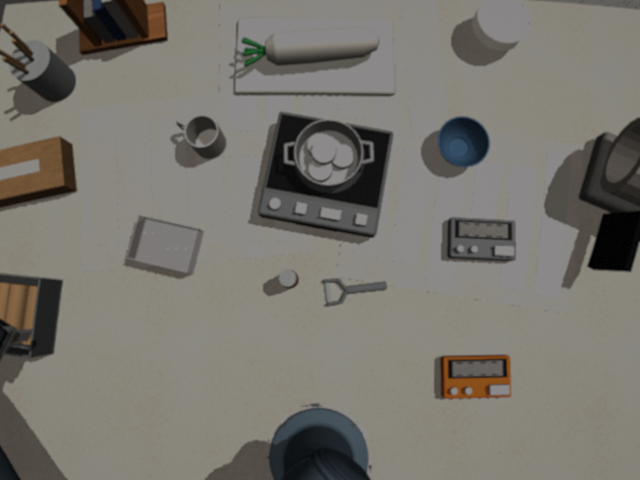

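View pics/side0.png

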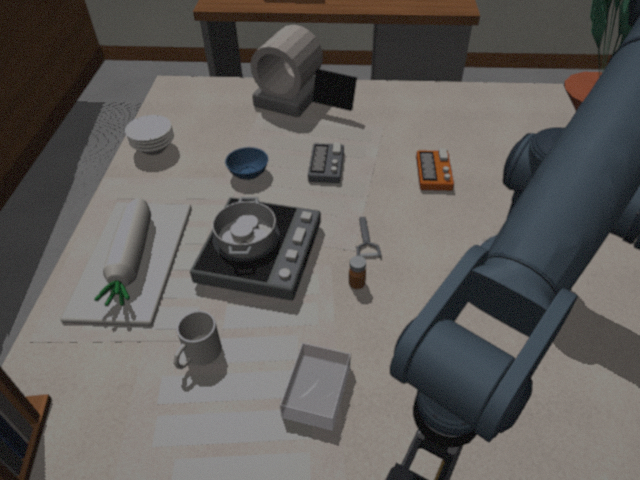

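The top view shows the cooker's keys at (275,203) round, (300,208) square, (330,213) long and (361,219) square. The grey timer is at (481,239) with its start key at (504,250). The side view agrees, and the orange look-alike sits nearer the robot. Next I'll refine these points.

Run:
```python
from h import *
import pickle
T=pickle.load(open("top0.pkl","rb")); S=pickle.load(open("side0.pkl","rb"))
def blob(im,uv,r=13):
    g=cv2.cvtColor(im["pixels"],cv2.COLOR_RGB2GRAY); u,v=map(int,uv); p=g[v-r:v+r+1,u-r:u+r+1]
    th,_=cv2.threshold(p[5:-5,5:-5].copy(),0,255,cv2.THRESH_OTSU); m=(p>th+5).astype(np.uint8)
    n,l,s,c=cv2.connectedComponentsWithStats(m,connectivity=4)
    k=min(range(1,n),key=lambda i:np.hypot(*(c[i]-r)) if s[i,4]>8 else 99)
    return c[k]+[u-r,v-r],s[k]
P={}
for n,uv,z in(("mains",(275,203),67),("warm",(300,208),67),("low",(330,213),67),("high",(361,219),67),("min",(461,249),40),("sec",(474,249),40),("start",(504,250),40)):
    c,s=blob(T,uv); P[n]=ray(T,[c],z)[0]; q=proj(S,[P[n]])[0]
    print(n,c.round(1),s[2:],P[n].round(1),"side pred",q.round(1))
    try:
        c2,s2=blob(S,q.round(),9); print("   side blob",c2.round(1),s2[2:],ray(S,[c2],z)[0].round(1))
    except Exception as e: print(e)
d=P["mains"]-P["high"]; print("row len (187)",np.hypot(*d[:2]),"yaw",np.arctan2(-d[0],d[1]))
L=[ (n,np.hypot(*(P["mains"]-P[n])[:2])) for n in("warm","low")]; print(L,"(57,121)")
d=P["min"]-P["start"]; print("timer",[np.hypot(*(P[a]-P["start"])[:2]) for a in("min","sec")])
for im,c,n in((T,(390,200,130),"ct"),):pass
a=T["pixels"][190:275,255:385]; b=T["pixels"][210:270,440:525]
A=cv2.resize(a,None,fx=5,fy=5); B=cv2.resize(b,(650,0) if 0 else (85*2,120))
c=S["pixels"][130:300,190:370]
cv2.imwrite("pics/c1.png",cv2.resize(T["pixels"][185:275,255:525],None,fx=2.9,fy=2.9,interpolation=cv2.INTER_CUBIC)[...,::-1])
```

```text
mains [274.7 202.6] [11 11 94] [543.1 101.5  67. ] side pred [283.9 272.2]
   side blob [283.9 272. ] [ 9  7 55] [543.3 101.1  67. ]
warm [301.  207.4] [ 11  12 107] [533.1  45.4  67. ] side pred [291.1 253.4]
   side blob [291.1 253. ] [11  7 54] [533.3  44.   67. ]
low [330.8 213.1] [ 21  13 187] [521.5 -18.1  67. ] side pred [298.7 233.6]
   side blob [298.4 233.8] [ 12  14 114] [522.3 -17.5  67. ]
high [361.3 218.6] [ 12  12 112] [510.3 -82.7  67. ] side pred [305.8 214.8]
   side blob [305.5 214.4] [10  8 61] [511.1 -84.1  67. ]
min [463.1 245.9] [ 23  20 325] [ 457.5 -306.9   40. ] side pred [332.1 166.5]
   side blob [333.1 167.6] [ 5  4 17] [ 454.5 -302.3   40. ]
sec [474.3 248.3] [ 7  7 35] [ 452.2 -331.7   40. ] side pred [334.4 161. ]
   side blob [334.1 160.4] [ 5  4 17] [ 453.1 -334.2   40. ]
start [504.1 250.1] [ 19  10 170] [ 449.  -398.3   40. ] side pred [336.6 146.6]
   side blob [338.1 143.3] [ 19  18 183] [ 445.4 -414.4   40. ]
row len (187) 187.05402262693477 yaw -0.1764496995513424
[('warm', np.float64(56.981815545856165)), ('low', np.float64(121.50671721961892))] (57,121)
timer [np.float64(91.8017173008045), np.float64(66.71096819041529)]
```

View pics/c1.png

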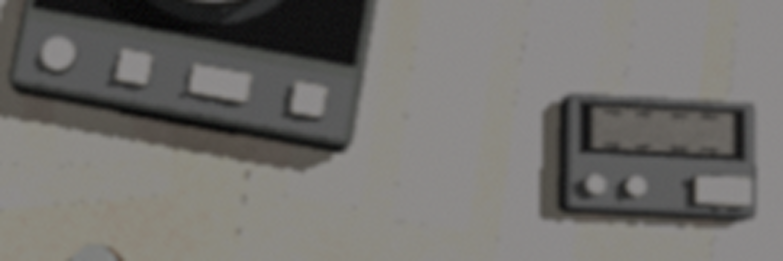

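The cooker key spacings come out at 57.0, 121.5 and 187.1 mm, as specified. The timer start-to-min distance is 66.7 mm against 68 mm. The crop confirms the key positions, so I'll press the mains key first.

```bash
cat >> h.py <<'E'
def press(x,y,ztop,yaw,up):
    o=[np.pi,0,yaw]
    manip.move_pose([x,y,up],o)
    manip.movel([x,y,ztop+14+8],max_speed=120)
    s=manip.get_state(); print("above",s["tool_pos"].round(1),s["wrist_force"].round(1))
    r=manip.movel([x,y,ztop-8+14-4],max_speed=15,f_stop=10)
    s=manip.get_state(); print("stop",r,"tip z",(s["tool_pos"]).round(1),s["wrist_force"].round(1))
    manip.movel([x,y,up],max_speed=120); print("t",manip.get_state()["t"])
E
python3 - <<'E'
from h import *
manip.gripper_to(0.0)
press(543.2,101.3,67,np.pi-.176,150)
im=manip.get_image("side"); cv2.imwrite("pics/s1.png",cv2.resize(im["pixels"][130:310,180:420],None,fx=3,fy=3)[...,::-1])
E
```

```text
above [543.6 101.5  89.5] [ 0.3 -0.4 -0.1]
stop True tip z [543.2 101.3  73.2] [-1.8 -0.6  5. ]
t 5.95
```

View pics/s1.png

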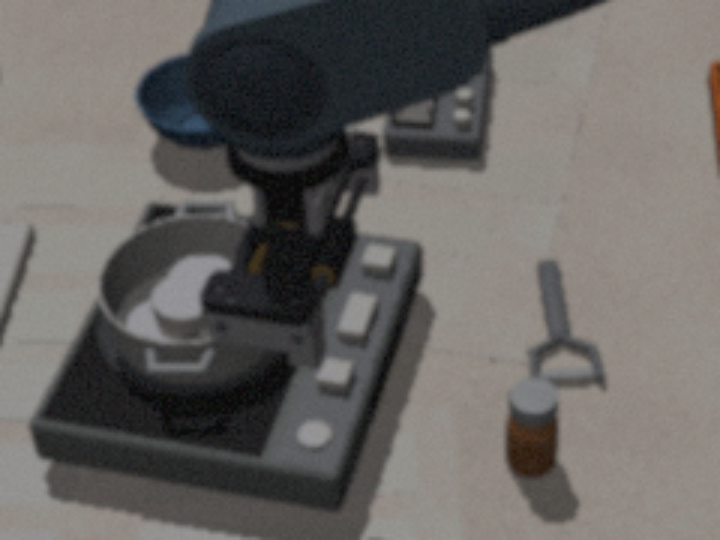

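The picture shows the mains key lowered at (314,435) in the crop, with the neighbouring key still proud. The stop at z 73.2 mm matches the expected 73 mm. I'll press it again a bit more firmly to be sure, then press the low-heat key.

```bash
sed -i 's/f_stop=10/f_stop=18/; s/ztop-8+14-4/ztop-8+14-6/' h.py
python3 - <<'E'
from h import *
press(543.2,101.3,67,np.pi-.176,125)
press(521.8,-17.8,67,np.pi-.176,125)
manip.move_pose([449,-398.3,150],[np.pi,0,np.pi-.05])
im=manip.get_image("side"); cv2.imwrite("pics/s2.png",cv2.resize(im["pixels"][130:310,180:420],None,fx=3,fy=3)[...,::-1])
E
```

```text
above [543.4 101.3  89.3] [ 0.7 -0.3  0.1]
stop True tip z [543.2 101.3  73.2] [-1.7 -0.5  6.2]
t 8.3583
above [521.7 -16.9  88.7] [-0.1  0.1  1.3]
stop True tip z [521.9 -17.8  73.1] [-1.6  0.2  6.8]
t 11.0
```

View pics/s2.png

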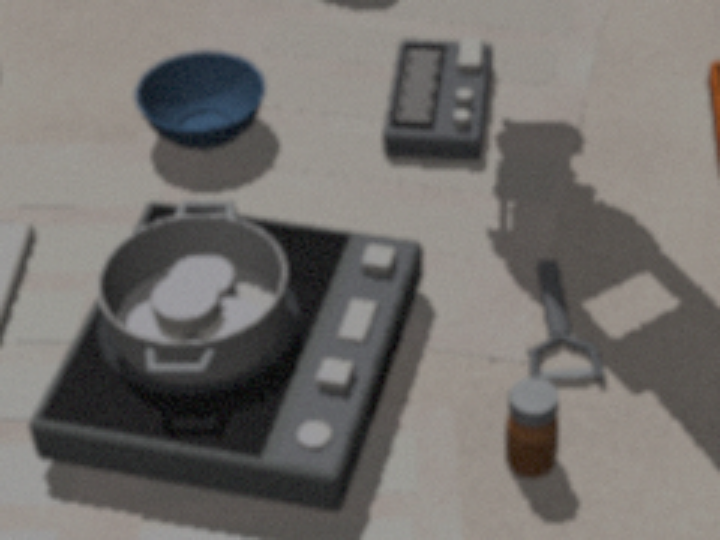

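In the side crop the mains key (314,435) and low-heat key (358,320) are both flush-low, and the two square keys still stand proud. The timer start key appears at about (337,148) full-frame, against a prediction of (336.6,146.6), so I'll press it.

Run:
```python
from h import *
press(449,-398.3,40,np.pi-.05,150)
manip.move_pose([400,-150,300],[np.pi,0,np.pi-.05])
S=manip.get_image("side"); T=manip.get_image("top"); print(manip.get_state()["t"],manip.get_state()["wrist_force"])
a=cv2.resize(S["pixels"][130:190,290:370],(400,300)); b=cv2.resize(T["pixels"][205:271,440:528],(400,300))
cv2.imwrite("pics/s3.png",np.hstack([a,b])[...,::-1])
```

```text
above [ 449.4 -398.8   62.8] [0.4 0.  1.3]
stop True tip z [ 449.  -398.3   46.3] [-0.6  0.8  4.8]
t 15.7
16.9333 [ 0.06813319 -0.53309254 -0.03569977]
```

View pics/s3.png

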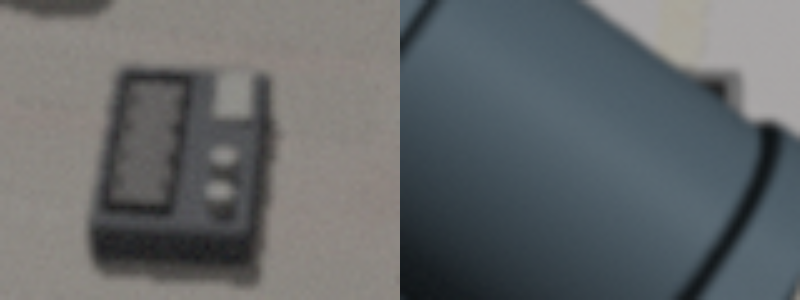

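The start key at (235,95) in the crop is down, the two round keys are still proud, and the timer hasn't moved. The hand is clear and the wrist force is about zero.

```bash
python3 -c "
from bench import manip
print(manip.job_done())"
```

```text
the job is handed in; nothing more can be done
None
```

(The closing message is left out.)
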